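# Weigh the tall glass jar

## Task

Weigh the tall glass jar. First press the tare button on the kitchen scale fully down and let it come up again, then lift the tall jar out of the sloping rack and stand it upright on the middle of the scale's steel pan, and let go. The glass is thin: grip it lightly (a finger pressing with more than about 45 N cracks it), take it out without knocking it, set it down softly (no harder than 25 N), and leave the other things where they are.

Things in the scene. Friction and masses are not known exactly. Their poses are not given: they have to be found in the camera images.
- tall_jar: Tall closed glass jar, a straight cylinder 56 mm in diameter, 150 mm high, the top 22 mm a metal lid of the same diameter, a paper label low down; 0.2 to 0.4 kg. Origin: centre of its underside; z along its axis to the lid. It starts leaning in one bay of the rack (either one), axis 25 degrees from vertical. It cracks if the fingers squeeze it or it meets anything too hard (see goal).
- short_jar: The short jar, same make and 56 mm in diameter but only 105 mm high, leaning the same way in the rack's other bay, axes 125 mm apart. Origin: centre of its underside, z along its axis to the lid. To be left alone.
- rack: Fixed steel rack, two bays side by side, base 170 (x) by 250 mm (y). Origin: centre of its underside; z up, lids lean to -x. In its frame the undersides of the jars rest at (0.060, +/-0.0625, 0.036) on sloping ledges, with an 11 mm lip at the +x side and 50 mm high guides 6 mm from the jar's sides; each jar leans on a flat backrest 105 mm long on its lower (-x) side. Higher up all is open.
- scale: Fixed white kitchen scale, 240 mm (x) by 220 mm (y), housing top 48 mm high. Origin: centre of its underside; z up. The pan lies on its +x side, the black display and the tare button side by side on its -x side.
- pan (a point): Centre of the top of the scale's flat steel pan (160 mm in the scale's x by 200 mm in y), 62 mm above the work surface; it gives 0.5 mm per newton, up to 10 mm. Axes as the scale's.
- tare_top (a point): Centre of the top of the round tare button (30 mm in diameter) in a grey housing on the scale's -x side; moves down with the button.
- tare (a joint): Travel of the tare button: 0 up, 0.006 m fully down (spring, about 5 N).
- ramekin: White ceramic ramekin, 72 mm in diameter, 45 mm high, standing beyond the work; origin at the centre of its underside. To be left alone.
- spoon: Wooden spoon 200 mm long, lying between rack and scale, near the robot; origin near its middle. To be left alone.
Things that resemble listed ones, but are neither listed nor needed, are in the scene too. Leave any pink look-alike of the tall_jar alone.

How it is judged:
By the outcome, as a careful person would: the job done as asked, in the order asked, and still so for the second after the job is handed in, with the robot touching nothing.
It also fails if it takes over 59 s, if anything falls off the work surface, if the arm or the gripper's body presses on something with over 40 N, if the wrist force passes 120 N, or if a joint passes its speed limit or range.

## Robot

A 6-joint arm with a two-finger parallel gripper is mounted at the origin on the work surface. World frame = base frame: x ahead of the robot, y to its left, z up, the work surface at z = 0. Lengths are in m, angles in rad, forces in N, time in s.
With the tool pointing down it reaches from about 0.25 to 0.725 m from the base axis. Payload 4 kg.
Tool frame: the origin (TCP) lies midway between the tips of the shut fingers; the grasp point (between the pads) lies 19 mm behind it; z points along the fingers, y is the line along which they close (so a half turn about z gives the same grasp; the last joint's range is limited). The gripper opens to 85 mm and grips with 20 to 120 N. Pads are 22 mm wide; open, the fingers measure 114 mm over their backs; the gripper's body (76 mm by 85 mm) begins 54 mm behind the grasp point. The pads swing forward as they close: fully open they stand 13 mm farther back than shut.
Start: joints at [1.158, 0.241, 0.005, 1.335, 0, 1.571], TCP at [0.201, 0.458, 0.231] pointing down, gripper open.
Joint ranges: [-2.72, 2.72], [-1.05, 1.87], [-1.09, 1.28], [-1.99, 2.15], [-1.42, 1.44], [-3.14, 3.14]. Speed limits (rad/s): [2.79, 2.79, 3.14, 3.14, 3.14, 3.14].

## Interface

Orientations are given as a unit quaternion [x, y, z, w].
In Python, from workcell import monitor, vision, job gives the robot as it stands.
- The arm moves only by the tool move_arm, never from a script. Its argument "moves" is a list that holds one entry, the list of rows, each a list of 5 numbers: the shift along the world's x, y, z in m, then the turn about the world's z in degrees, then the opening in per cent of the stroke, from 0 (shut) to 100 (fully open). In form: [[[x, y, z, turn, gripper], ...]]. A call has 1 to 5 rows; each row is the pose to reach, as a shift and turn from the pose commanded when the call began; what a row does not reach only later rows make up. A row lasts 1/8 s, in which the tool goes at most 62.5 mm and 10.7 degrees, less where a joint would pass 70% of its speed; a pose out of reach is approached as far as the arm can. A call with a gripper value outside its range is refused whole. The fingers move at their own pace and stop on an object; the grip force is fixed at half the most. Time passes only in rows, so rows that repeat a pose let the fingers close. It gives the time, the measured TCP pose, the force, the opening and the grip force at its end, in the units of the state.
- monitor.get_obs(): the state, without advancing time (a new reading comes with each control period).
- vision.camera(name): name is "scene" or "top" or "wrist"; returns a dict with "color" (400x640x3 uint8, red, green, blue), "camera_matrix" (3x3 intrinsics, pixels), "eye" and "attitude" of the camera in the world; the wrist camera has in their place "hand_eye" (4x4, takes a point from camera to tool coordinates, whose origin is the TCP and whose axes are the flange's). Camera axes: x right, y up, looking along -z (the intrinsics and any distortion apply to the point x, -y, -z); pixel columns grow to the right and rows downward; lengths in m; the calibration is good to about 2 mm. The wrist camera is an equidistant fisheye: a pixel r from the principal point sees the ray r / f radians off the axis. A picture is of the moment at which its call begins: read the wrist's pose just before it. There is no depth.
- job.job_done(): hands the job in; it is judged then, once.
The state is a dict: "clock": time; "joint_pos": joint angles; "joint_vel": joint speeds; "tau": joint torques, N m; "eef_pos": TCP position; "tool_rot": TCP orientation; "ft_force": force on the tool from outside, world axes, zero at the start; "ft_torque": the same for the moment, N m; "grip_width": finger opening in m; "grasp_force": force on a finger pad.
Only numpy, scipy, OpenCV 4.12 (cv2) and the standard library are available. Lean on these libraries where they do the work, as an engineer would, in place of code of your own. Each camera call takes 0.05 s, during which the arm holds its last target. There are 200 camera calls.

## Working session

There is one attempt and no reset: what is moved stays moved. The work goes in short steps, Python scripts to look and compute and a tool call to move; the robot and the scene stay as the last step left them, time stands still between calls to the robot, and variables do not carry over. Pictures are saved under pics/ and viewed, at most 11 in all, crops included, and the job is handed in when it is done.

Besides the shell and the picture viewer there is one more tool, called by a JSON object that holds its "api" and its "payload". move_arm: Moves the arm, as the interface text tells. Its arguments: {"type":"object","properties":{"moves":{"type":"array","items":{"type":"array","items":{"type":"array","items":{"type":"number"}}}}},"required":["moves"]}

```bash
mkdir -p pics; cat > h.py <<'E'
import numpy as np, cv2
from scipy.spatial.transform import Rotation as R
from workcell import monitor, vision, job
def snap(n,f):
    o=monitor.get_obs(); c=vision.camera(n); cv2.imwrite('pics/'+f,c['color'][:,:,::-1]); return c,o
E
python3 - <<'E'
from h import *
import pickle
for n in('scene','top'):
    c,o=snap(n,n+'.png'); pickle.dump(c,open(n+'.pkl','wb'))
    print({k:v for k,v in c.items() if k!='color'})
print(o)
E
```

```text
{'camera_matrix': array([[457.63105141,   0.        , 323.53782083],
       [  0.        , 457.63105141, 202.48473058],
       [  0.        ,   0.        ,   1.        ]]), 'eye': array([ 0.95641176, -0.37310996,  1.11053861]), 'attitude': array([0.23912043, 0.07575021, 0.31782544, 0.91436881])}
{'camera_matrix': array([[365.38459454,   0.        , 319.29762706],
       [  0.        , 365.38459454, 199.58662045],
       [  0.        ,   0.        ,   1.        ]]), 'eye': array([0.38636735, 0.08996934, 1.09780245]), 'attitude': array([-0.07226379,  0.06971301,  0.70764413, -0.69939819])}
{'clock': 0.05, 'joint_pos': array([ 1.15797505e+00,  2.41415845e-01,  3.76024013e-03,  1.33520915e+00,
       -9.62178616e-06,  1.57080775e+00]), 'joint_vel': array([ 0.00029879, -0.00139203,  0.00229277,  0.00127298, -0.00075083,
       -0.00012108]), 'tau': array([ 1.27477462e-03, -3.73495102e+01,  2.53289884e+01,  1.10580248e-02,
        1.27558583e-04,  8.21682391e-06]), 'eef_pos': array([0.20035211, 0.45742853, 0.23042527]), 'tool_rot': array([ 2.04953532e-01,  9.78771158e-01, -1.01324642e-03, -2.07245316e-04]), 'ft_force': array([-0.0714787 ,  0.97362691,  0.45994398]), 'ft_torque': array([0.01001335, 0.03579812, 0.00445036]), 'grasp_force': 0.0, 'grip_width': 0.08555551385941679}
```

View pics/scene.png

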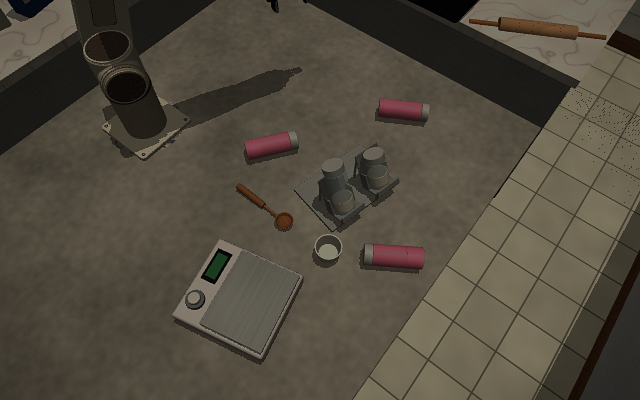

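View pics/top.png

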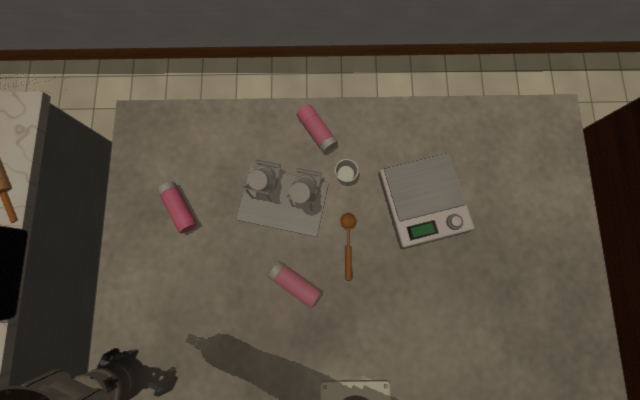

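The scene view shows two grey jars in the rack, with lids at (333,168) and (373,155). The scale is at (240,300) with its tare button at (195,299). There are three pink look-alikes at (272,145), (403,110) and (394,257). In the top view the jars are at (302,190) and (260,180), and the button is at (455,222).

Candidates for the tall jar are the glass jars at (333,185) and (373,170) and the pink ones lying loose. The jar at (333,185) looks longer and stands in the rack, so I'll confirm it in an enlarged crop.

```bash
python3 - <<'E'
import cv2,numpy as np
a=cv2.imread('pics/scene.png')[130:240,280:410]; b=cv2.imread('pics/top.png')[150:245,230:335]
a=cv2.resize(a,None,fx=6,fy=5.4,interpolation=2) if 0 else cv2.resize(a,(650,550),interpolation=2)
b=cv2.resize(b,(630,570),interpolation=2)
cv2.imwrite('pics/c1.png',np.clip(a*1.8,0,255)); cv2.imwrite('pics/c2.png',np.clip(b*1.8,0,255))
c=cv2.resize(cv2.imread('pics/top.png')[145:255,370:485],(690,600)[:1]+(600,) if 0 else (575,550),interpolation=2)
cv2.imwrite('pics/c3.png',np.clip(c*1.6,0,255))
E
```

```text
[ WARN:0@0.099] global loadsave.cpp:1063 imwrite_ Unsupported depth image for selected encoder is fallbacked to CV_8U.
```

View pics/c1.png

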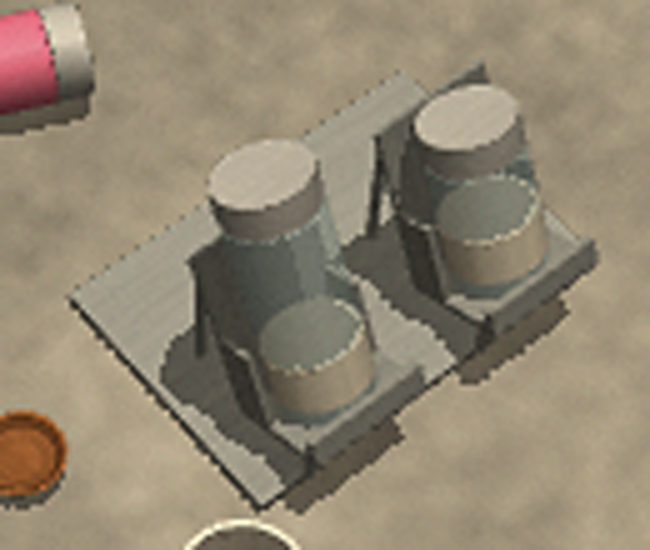

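View pics/c2.png

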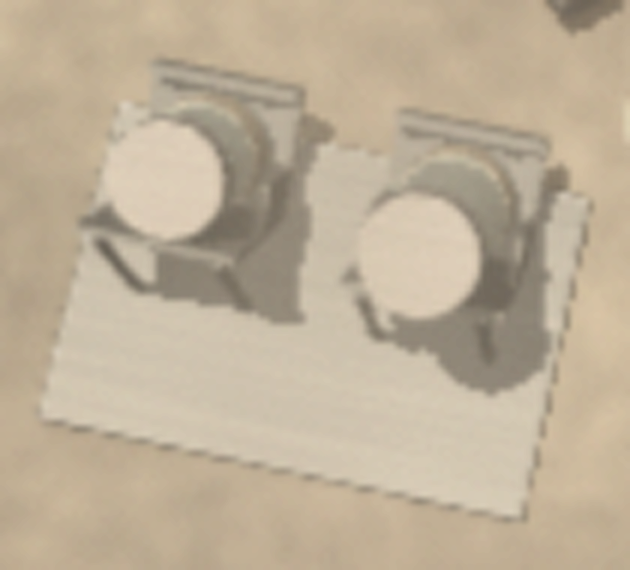

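View pics/c3.png

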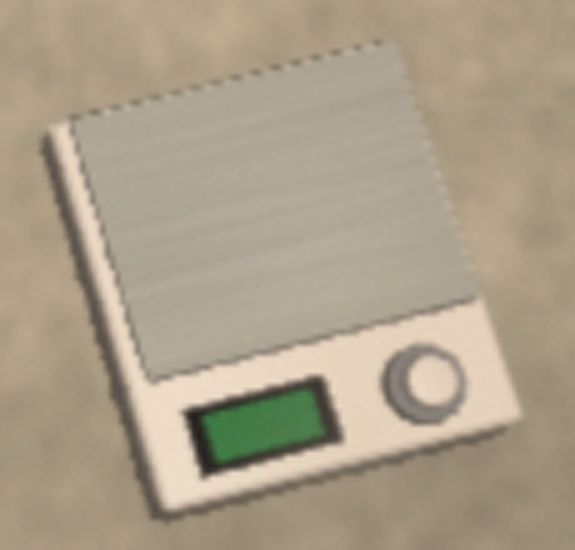

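The crop at (430,250) and the scene crop confirm that the −y bay (scene (333,165), top (300,192)) holds the tall jar. Its glass section is longer and its lid rises well above the backrest. The other jar's lid sits at backrest height. In c3 the pan corners are at (72,118), (395,42), (480,298) and (152,380), and the button top is at (436,378).

```bash
cat >> h.py <<'E'
import pickle
C={n:pickle.load(open(n+'.pkl','rb')) for n in('scene','top')}
def ray(n,p):
    c=C[n];K=c['camera_matrix'];d=np.array([(p[0]-K[0,2])/K[0,0],-(p[1]-K[1,2])/K[1,1],-1.])
    d=R.from_quat(c['attitude']).apply(d);return c['eye'],d/np.linalg.norm(d)
def atz(n,p,z):
    e,d=ray(n,p);return e+d*(z-e[2])/d[2]
def tri(ps,pt):
    A=np.zeros((3,3));b=np.zeros(3);L=[ray('scene',ps),ray('top',pt)]
    for e,d in L:
        P=np.eye(3)-np.outer(d,d);A+=P;b+=P@e
    x=np.linalg.solve(A,b);return x,[np.linalg.norm(np.cross(x-e,d)) for e,d in L]
c1=lambda x,y:((x+.5)/5-.5+280,(y+.5)/5-.5+130)
c2=lambda x,y:((x+.5)/6-.5+230,(y+.5)/6-.5+150)
c3=lambda x,y:((x+.5)/5-.5+370,(y+.5)/5-.5+145)
E
python3 - <<'E'
from h import *
np.set_printoptions(precision=4,suppress=True)
print('lid tall',tri(c1(263,172),c2(419,255)));print('lid short',tri(c1(467,118),c2(165,180)))
rc=np.array([atz('top',c2(*p),.004) for p in[(45,420),(522,518),(590,200),(125,103)]]);print(rc)
print([np.linalg.norm(rc[i]-rc[i-1]) for i in range(4)],rc.mean(0))
v=(rc[2]-rc[1])+(rc[3]-rc[0]);w=(rc[0]-rc[1])+(rc[3]-rc[2]);print('rack yaw',np.degrees([np.arctan2(v[1],v[0]),np.arctan2(-w[0],w[1])]))
pc=np.array([atz('top',c3(*p),.062) for p in[(72,118),(395,42),(480,298),(152,380)]]);print(pc,[np.linalg.norm(pc[i]-pc[i-1]) for i in range(4)],pc.mean(0))
v=(pc[0]-pc[3])+(pc[1]-pc[2]);print('scale yaw',np.degrees(np.arctan2(v[1],v[0])))
print('btn',tri((195,298),c3(436,378)),atz('top',c3(436,378),.06))
s=rc.mean(0);psi=np.arctan2(v[1],v[0])
y=np.mean([np.arctan2(((rc[2]-rc[1])+(rc[3]-rc[0]))[1],((rc[2]-rc[1])+(rc[3]-rc[0]))[0]),np.arctan2(-w[0],w[1])])
for sg in(1,-1):
    t=np.array([.060-.15*np.sin(np.radians(25)),sg*.0625]);print('pred lid',s[:2]+[np.cos(y)*t[0]-np.sin(y)*t[1],np.sin(y)*t[0]+np.cos(y)*t[1]])
E
```

```text
lid tall (array([0.595 , 0.1431, 0.1731]), [np.float64(0.0006058846066662359), np.float64(0.0006058846066661909)])
lid short (array([0.641 , 0.2611, 0.1294]), [np.float64(0.0011270798876694397), np.float64(0.0011270798876693783)])
[[0.5507 0.342  0.004 ]
 [0.4985 0.102  0.004 ]
 [0.6615 0.0655 0.004 ]
 [0.7164 0.3061 0.004 ]]
[np.float64(0.1695540591169692), np.float64(0.24559789918083139), np.float64(0.1670997232792294), np.float64(0.2467281908707454)] [0.6068 0.2039 0.004 ]
rack yaw [-12.4383 -12.5661]
[[ 0.6895 -0.0989  0.062 ]
 [ 0.7339 -0.2924  0.062 ]
 [ 0.5789 -0.3287  0.062 ]
 [ 0.5335 -0.1373  0.062 ]] [np.float64(0.1606478279156756), np.float64(0.19856943747404956), np.float64(0.15917032376467805), np.float64(0.19666615185693404)] [ 0.6339 -0.2143  0.062 ]
scale yaw 13.499185135609663
btn (array([ 0.5324, -0.2961,  0.0683]), [np.float64(0.0010231250276840575), np.float64(0.0010231250276839677)]) [ 0.533  -0.3001  0.06  ]
pred lid [0.617  0.2657]
pred lid [0.5899 0.1436]
```

{"api": "move_arm", "payload": {"moves": [[[0.025,-0.055,0.005,2,0],[0.05,-0.11,0.01,4,0],[0.075,-0.165,0.015,6,0],[0.1,-0.22,0.02,8,0],[0.125,-0.275,0.02,10,0]]]}}

```text
clock: 0.72
eef_pos: [0.3261, 0.1813, 0.2515]
tool_rot: [0.118, 0.993, 0.0, 0.0]
ft_force: [1.0, 0.5, 0.3]
grip_width: -0.0002
grasp_force: 0.0
```

{"api": "move_arm", "payload": {"moves": [[[0.025,-0.055,0,0,0],[0.05,-0.11,0,0,0],[0.075,-0.165,0,0,0],[0.1,-0.22,0,0,0],[0.125,-0.275,0,0,0]]]}}

```text
clock: 1.35
eef_pos: [0.4509, -0.094, 0.2511]
tool_rot: [0.119, 0.993, 0.0, -0.0]
ft_force: [0.9, 0.7, 0.5]
grip_width: -0.0001
grasp_force: 0.0
```

{"api": "move_arm", "payload": {"moves": [[[0.02,-0.05,-0.02,0,0],[0.04,-0.1,-0.06,0,0],[0.06,-0.15,-0.1,0,0],[0.081,-0.205,-0.14,0,0],[0.081,-0.205,-0.14,0,0]]]}}

```text
clock: 1.98
eef_pos: [0.53, -0.2987, 0.1071]
tool_rot: [0.12, 0.993, 0.001, -0.003]
ft_force: [0.2, -0.1, 0.3]
grip_width: 0.0002
grasp_force: 0.0
```

```bash
python3 - <<'E'
from h import *
c,o=snap('wrist','w1.png');print(o['joint_pos'],o['eef_pos'],o['tool_rot'],c['hand_eye'],c['camera_matrix'])
E
```

```text
[-5.13043770e-01  5.33111269e-01  1.09504102e-01  1.15323383e+00
 -2.38477420e-04 -2.71792706e-01] [ 0.5299904  -0.29865934  0.10705955] [ 0.12033231  0.99272906  0.00104564 -0.00283819] [[-4.30954581e-04  9.52836948e-01  3.03482396e-01  7.74370468e-02]
 [ 9.99999864e-01  3.21757278e-04  4.09817178e-04 -1.04835450e-04]
 [ 2.92841279e-04  3.03482531e-01 -9.52836957e-01 -1.43829033e-01]
 [ 0.00000000e+00  0.00000000e+00  0.00000000e+00  1.00000000e+00]] [[309.70691629   0.         312.93906613]
 [  0.         309.70691629 200.97269592]
 [  0.           0.           1.        ]]
```

View pics/w1.png

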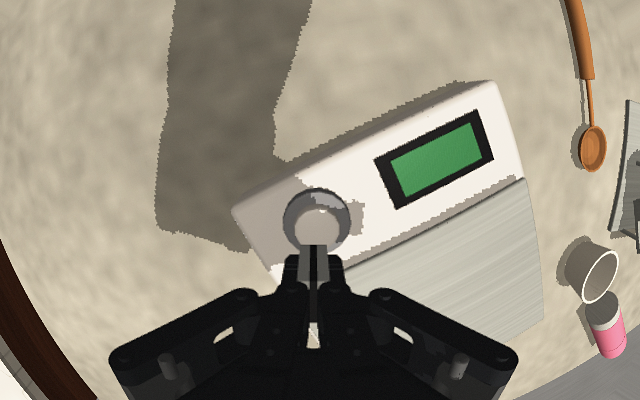

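The wrist view shows the button top at about (319,226) and the fingertips at about (313,247).

```bash
cat >> h.py <<'E'
def wray(c,o,p):
    K=c['camera_matrix'];dx=(p[0]-K[0,2])/K[0,0];dy=(p[1]-K[1,2])/K[1,1];r=np.hypot(dx,dy)
    d=np.array([np.sin(r)*dx/r,-np.sin(r)*dy/r,-np.cos(r)]);H=c['hand_eye'];T=R.from_quat(o['tool_rot'])
    return o['eef_pos']+T.apply(H[:3,3]),T.apply(H[:3,:3]@d)
def watz(c,o,p,z):
    e,d=wray(c,o,p);return e+d*(z-e[2])/d[2]
E
python3 - <<'E'
from h import *
o=monitor.get_obs();c=vision.camera('wrist')
for z in(.06,.065,.07,.075):print(z,watz(c,o,(319,226),z),watz(c,o,(295,226),z)-watz(c,o,(342,226),z))
print(watz(c,o,(313,248),.107))
print(tri((195,298),c3(436,378)),ray('top',c3(436,378)))
E
```

```text
0.06 [ 0.53192861 -0.29544179  0.06      ] [-0.00754326 -0.03044357  0.        ]
0.065 [ 0.52994074 -0.29506286  0.065     ] [-0.00734618 -0.0296482   0.        ]
0.07 [ 0.52795288 -0.29468393  0.07      ] [-0.00714911 -0.02885283  0.        ]
0.075 [ 0.52596502 -0.294305    0.075     ] [-6.95202956e-03 -2.80574570e-02 -2.77555756e-17]
[ 0.52446694 -0.29774955  0.107     ]
(array([ 0.53243341, -0.29614362,  0.06829218]), [np.float64(0.0010231250276840575), np.float64(0.0010231250276839677)]) (array([0.38636735, 0.08996934, 1.09780245]), array([ 0.13111212, -0.34880099, -0.92798032]))
```

{"api": "move_arm", "payload": {"moves": [[[0.001,0.003,-0.015,0,0],[0.001,0.003,-0.03,0,0],[0.001,0.003,-0.036,0,0],[0.001,0.003,-0.036,0,0]]]}}

```text
clock: 2.58
eef_pos: [0.5322, -0.2932, 0.075]
tool_rot: [0.118, 0.993, 0.0, -0.0]
ft_force: [-0.6, 0.3, 0.5]
grip_width: 0.0
grasp_force: 0.0
```

{"api": "move_arm", "payload": {"moves": [[[0,0,-0.002,0,0],[0,0,-0.004,0,0],[0,0,-0.006,0,0],[0,0,-0.006,0,0]]]}}

```text
clock: 3.08
eef_pos: [0.5328, -0.2942, 0.0695]
tool_rot: [0.119, 0.993, -0.0, 0.0]
ft_force: [0.2, -0.3, 1.9]
grip_width: 0.0
grasp_force: 0.8
```

{"api": "move_arm", "payload": {"moves": [[[0,0,-0.002,0,0],[0,0,-0.004,0,0],[0,0,-0.005,0,0],[0,0,-0.005,0,0]]]}}

```text
clock: 3.58
eef_pos: [0.5328, -0.2942, 0.0646]
tool_rot: [0.119, 0.993, -0.0, 0.0]
ft_force: [-0.1, -0.2, 4.4]
grip_width: -0.0001
grasp_force: 2.2
```

{"api": "move_arm", "payload": {"moves": [[[0,0,-0.001,0,0],[0,0,-0.002,0,0],[0,0,-0.002,0,0]]]}}

```text
clock: 3.95
eef_pos: [0.5328, -0.2942, 0.064]
tool_rot: [0.119, 0.993, -0.0, 0.001]
ft_force: [-3.2, 1.0, 12.1]
grip_width: 0.0001
grasp_force: 5.7
```

{"api": "move_arm", "payload": {"moves": [[[0,0,-0.001,0,0],[0,0,-0.002,0,0],[0,0,-0.002,0,0]]]}}

```text
clock: 4.32
eef_pos: [0.5329, -0.2942, 0.0638]
tool_rot: [0.119, 0.993, -0.001, 0.001]
ft_force: [-6.3, 4.0, 20.3]
grip_width: 0.0001
grasp_force: 10.1
```

```bash
python3 - <<'E'
from h import *
c,o=snap('wrist','w2.png');print(o['eef_pos'],o['ft_force'])
a=cv2.resize(cv2.imread('pics/w2.png')[150:290,230:400],(680,560),interpolation=2);cv2.imwrite('pics/w2c.png',a)
E
```

```text
[ 0.53290387 -0.29422518  0.06379571] [-6.26251458  4.02114336 20.33326559]
```

View pics/w2c.png

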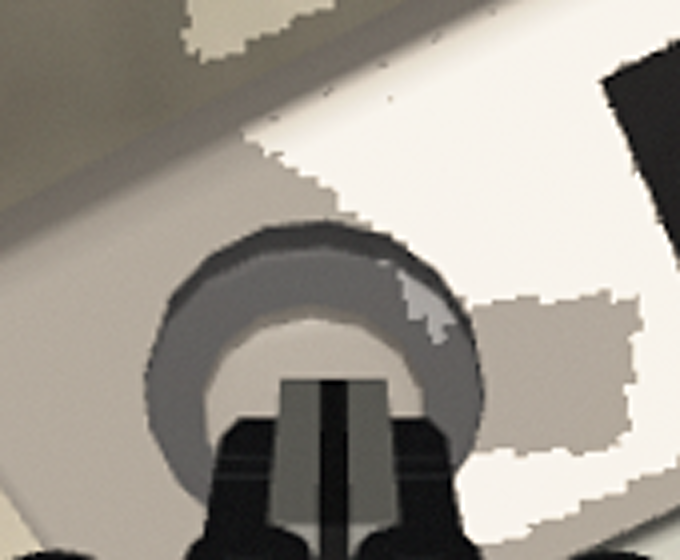

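The tip's far edge may be near the housing ring, so I'll shift 4 mm toward the button centre and press again to be sure.

{"api": "move_arm", "payload": {"moves": [[[0,0,0.01,0,0],[-0.002,0.001,0.02,0,0],[-0.004,0.001,0.016,0,0],[-0.004,0.001,0.01,0,0],[-0.004,0.001,0.008,0,0]]]}}

```text
clock: 5.0
eef_pos: [0.528, -0.2927, 0.0671]
tool_rot: [0.119, 0.993, 0.0, -0.001]
ft_force: [-0.9, -0.3, 3.8]
grip_width: 0.0003
grasp_force: 1.5
```

{"api": "move_arm", "payload": {"moves": [[[0,0,-0.002,0,0],[0,0,-0.003,0,0],[0,0,-0.004,0,0],[0,0,-0.004,0,0]]]}}

```text
clock: 5.5
eef_pos: [0.5282, -0.2929, 0.0643]
tool_rot: [0.119, 0.993, 0.0, -0.0]
ft_force: [-4.0, 1.5, 4.8]
grip_width: -0.0001
grasp_force: 2.3
```

{"api": "move_arm", "payload": {"moves": [[[0,0,-0.001,0,0],[0,0,-0.003,0,0],[0,0,-0.004,0,0],[0,0,-0.004,0,0]]]}}

```text
clock: 6.0
eef_pos: [0.5285, -0.293, 0.0638]
tool_rot: [0.119, 0.993, -0.0, 0.001]
ft_force: [-8.8, 3.1, 21.2]
grip_width: 0.0001
grasp_force: 10.7
```

The press is confirmed: it bottoms at the same depth of 63.8 mm at both spots, with the spring at about 5 N just before the stop. Next is the jar.

{"api": "move_arm", "payload": {"moves": [[[0,0,0.03,0,0],[0,0,0.09,0,0],[0.01,0.04,0.13,0,0],[0.02,0.09,0.16,0,0],[0.03,0.145,0.18,0.5,50]]]}}

```text
clock: 6.62
eef_pos: [0.5602, -0.1473, 0.242]
tool_rot: [0.115, 0.993, -0.0, 0.002]
ft_force: [0.5, 0.6, -0.1]
grip_width: 0.0172
grasp_force: 0.0
```

{"api": "move_arm", "payload": {"moves": [[[0.01,0.06,0.01,0,100],[0.02,0.12,0.01,0,100],[0.03,0.18,0.01,0.5,100],[0.04,0.23,0.01,0.5,100],[0.046,0.25,0.01,0.5,100]]]}}

```text
clock: 7.25
eef_pos: [0.6053, 0.1053, 0.2497]
tool_rot: [0.108, 0.994, 0.0, 0.0]
ft_force: [0.4, -0.4, 0.1]
grip_width: 0.0851
grasp_force: 0.0
```

```bash
python3 - <<'E'
from h import *
c,o=snap('wrist','w3.png');print(o['joint_pos'],o['eef_pos'],o['tool_rot'],o['grip_width'])
pickle.dump((c,o),open('w3.pkl','wb'))
E
```

```text
[1.72014361e-01 4.69992170e-01 3.83266427e-01 1.48327263e+00
 4.16661995e-04 3.89065572e-01] [0.60526222 0.10528132 0.24968055] [1.08312605e-01 9.94116782e-01 3.10653150e-04 3.25698124e-04] 0.08507437232617703
```

View pics/w3.png

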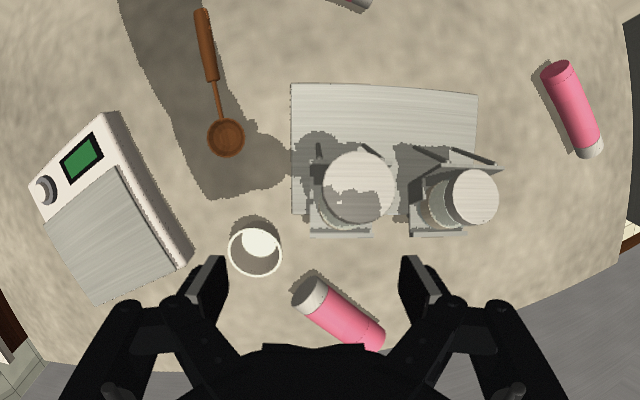

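In the wrist view the tall jar's lid is at (359,187), with the rack edge and lip nearly horizontal, so the yaw is aligned.

```bash
python3 - <<'E'
from h import *
c,o=pickle.load(open('w3.pkl','rb'))
p=watz(c,o,(359,187),.173);print(p, [np.linalg.norm(watz(c,o,a,.173)-watz(c,o,b,.173)) for a,b in(((322,187),(396,187)),((359,150),(359,224)))])
print(watz(c,o,(310,236),.04),watz(c,o,(372,236),.04), 2*np.degrees(np.arctan2(o['tool_rot'][1],o['tool_rot'][0]))-90)
E
```

```text
[0.59498857 0.14241802 0.173     ] [np.float64(0.05604201324005396), np.float64(0.05731796580329013)]
[0.68372333 0.08407859 0.04      ] [0.70121765 0.16045587 0.04      ] 77.56389118056433
```

{"api": "move_arm", "payload": {"moves": [[[0.004,0.034,0,0,100],[0.004,0.034,-0.03,0,100],[0.004,0.034,-0.075,0,100],[0.004,0.034,-0.11,0,100],[0.004,0.034,-0.126,0,100]]]}}

```text
clock: 7.92
eef_pos: [0.6075, 0.1343, 0.1217]
tool_rot: [0.111, 0.994, -0.001, -0.002]
ft_force: [0.7, -0.6, 0.9]
grip_width: 0.0853
grasp_force: 0.0
```

{"api": "move_arm", "payload": {"moves": [[[0,0,0,0,80],[0,0,0,0,74],[0,0,0,0,70],[0,0,0,0,69],[0,0,0,0,68]]]}}

```text
clock: 8.55
eef_pos: [0.6093, 0.1366, 0.1253]
tool_rot: [0.11, 0.994, 0.001, 0.001]
ft_force: [0.5, 2.0, 1.5]
grip_width: 0.0578
grasp_force: 1.0
```

{"api": "move_arm", "payload": {"moves": [[[0.0005,0.002,0,0,68],[0.0005,0.002,0,0,68]]]}}

```text
clock: 8.8
eef_pos: [0.6088, 0.1379, 0.1239]
tool_rot: [0.11, 0.994, -0.0, -0.0]
ft_force: [1.1, -0.1, 0.5]
grip_width: 0.0581
grasp_force: 0.3
```

{"api": "move_arm", "payload": {"moves": [[[0,0,0,0,67],[0,0,0,0,66.5],[0,0,0,0,66]]]}}

```text
clock: 9.18
eef_pos: [0.6089, 0.1381, 0.1243]
tool_rot: [0.11, 0.994, 0.0, -0.0]
ft_force: [-0.1, 1.1, 0.7]
grip_width: 0.0565
grasp_force: 0.7
```

{"api": "move_arm", "payload": {"moves": [[[0,0.0005,0,0,65],[0,0.0005,0,0,65]]]}}

```text
clock: 9.43
eef_pos: [0.6091, 0.1384, 0.1243]
tool_rot: [0.11, 0.994, -0.0, -0.0]
ft_force: [0.4, 1.3, 1.2]
grip_width: 0.0559
grasp_force: 12.2
```

{"api": "move_arm", "payload": {"moves": [[[0,0,0,0,64],[0,0,0,0,64]]]}}

```text
clock: 9.68
eef_pos: [0.6091, 0.1384, 0.1244]
tool_rot: [0.11, 0.994, -0.0, 0.0]
ft_force: [-1.1, 1.1, 2.6]
grip_width: 0.0551
grasp_force: 34.7
```

{"api": "move_arm", "payload": {"moves": [[[0,0,0,0,64.3],[-0.001,0,0.002,0,64.3],[-0.002,0.0005,0.005,0,64.3],[-0.003,0.0008,0.008,0,64.3],[-0.004,0.001,0.01,0,64.3]]]}}

```text
clock: 10.3
eef_pos: [0.6047, 0.1394, 0.1342]
tool_rot: [0.11, 0.994, -0.0, -0.0]
ft_force: [1.4, 0.0, -2.1]
grip_width: 0.0552
grasp_force: 34.3
```

{"api": "move_arm", "payload": {"moves": [[[-0.002,0.0005,0.005,0,64.5],[-0.0045,0.001,0.011,0,64.5],[-0.008,0.0015,0.02,0,64.5],[-0.009,0.002,0.03,0,64.5],[-0.009,0.002,0.04,0,64.5]]]}}

```text
clock: 10.92
eef_pos: [0.5961, 0.1416, 0.1754]
tool_rot: [0.11, 0.994, 0.0, 0.0]
ft_force: [0.1, 0.1, -2.7]
grip_width: 0.0551
grasp_force: 34.3
```

{"api": "move_arm", "payload": {"moves": [[[0,0,0.015,0,64.5],[0,0,0.04,0,64.5],[0,0,0.065,0,64.5],[0,0,0.085,0,64.5],[0,0,0.09,0,64.5]]]}}

```text
clock: 11.55
eef_pos: [0.5971, 0.1417, 0.2668]
tool_rot: [0.11, 0.994, 0.001, 0.002]
ft_force: [-0.1, 0.7, -3.5]
grip_width: 0.0553
grasp_force: 34.3
```

```bash
python3 - <<'E'
from h import *
c,o=snap('scene','s2.png');print(o['eef_pos'],o['ft_force'],o['ft_torque'],o['grasp_force'],o['grip_width'])
a=cv2.imread('pics/s2.png')[60:260,220:460];cv2.imwrite('pics/s2c.png',np.clip(cv2.resize(a,(720,600),interpolation=2)*1.6,0,255).astype(np.uint8))
E
```

```text
[0.59708796 0.14167665 0.26680823] [-0.09463812  0.69916215 -3.54426078] [ 0.0664412  -0.00110737  0.0075424 ] 34.29158270359039 0.055335518556030215
```

View pics/s2c.png

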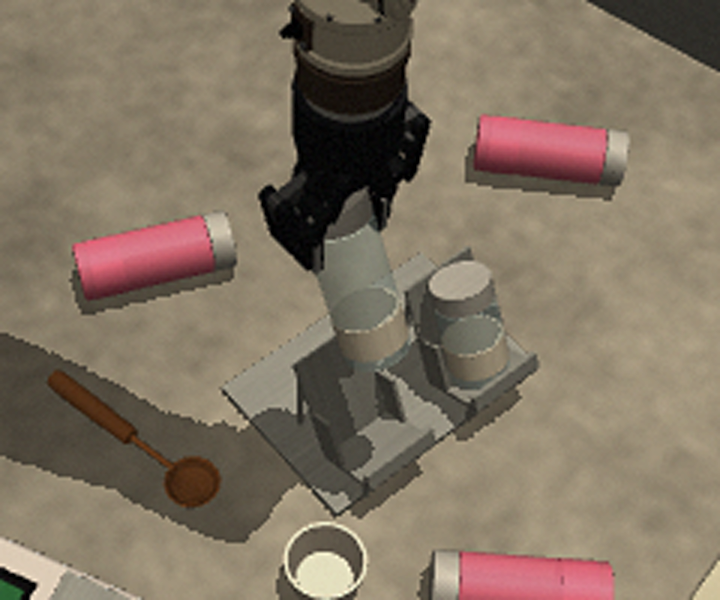

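The jar is clear of the rack, held at (365,290) in the crop and still leaning about 25°, and everything else is undisturbed. I'll carry it over the pan.

{"api": "move_arm", "payload": {"moves": [[[-0.001,-0.015,0,0,64.5],[-0.002,-0.045,0,0,64.5],[-0.004,-0.085,0,0,64.5],[-0.006,-0.125,0,0,64.5],[-0.008,-0.165,0,0,64.5]]]}}

```text
clock: 12.22
eef_pos: [0.5869, -0.0257, 0.2629]
tool_rot: [0.11, 0.994, -0.0, -0.001]
ft_force: [0.3, -0.1, -3.2]
grip_width: 0.0552
grasp_force: 34.2
```

{"api": "move_arm", "payload": {"moves": [[[-0.002,-0.04,0,0,64.5],[-0.004,-0.08,0,0,64.5],[-0.006,-0.12,-0.005,0,64.5],[-0.007,-0.15,-0.015,0,64.5],[-0.008,-0.168,-0.025,0,64.5]]]}}

```text
clock: 12.85
eef_pos: [0.5787, -0.1937, 0.2377]
tool_rot: [0.111, 0.994, 0.0, -0.001]
ft_force: [0.1, 0.5, -3.8]
grip_width: 0.0548
grasp_force: 34.3
```

{"api": "move_arm", "payload": {"moves": [[[0,-0.008,-0.015,0,64.5],[0,-0.0105,-0.035,0,64.5],[0,-0.0105,-0.055,0,64.5],[0,-0.0105,-0.068,0,64.5],[0,-0.0105,-0.07,0,64.5]]]}}

```text
clock: 13.48
eef_pos: [0.5793, -0.201, 0.1678]
tool_rot: [0.11, 0.994, 0.0, -0.001]
ft_force: [0.4, 0.7, -2.3]
grip_width: 0.0552
grasp_force: 34.2
```

{"api": "move_arm", "payload": {"moves": [[[0.001,0,-0.002,0,64.5],[0.001,0,-0.004,0,64.5],[0.001,0,-0.006,0,64.5],[0.001,0,-0.006,0,64.5]]]}}

```text
clock: 13.98
eef_pos: [0.5811, -0.202, 0.1634]
tool_rot: [0.11, 0.994, -0.0, 0.0]
ft_force: [0.6, 0.0, -3.5]
grip_width: 0.0553
grasp_force: 34.2
```

{"api": "move_arm", "payload": {"moves": [[[0,0,-0.001,0,64.5],[0,0,-0.003,0,64.5],[0,0,-0.003,0,64.5]]]}}

```text
clock: 14.35
eef_pos: [0.5812, -0.2021, 0.1607]
tool_rot: [0.11, 0.994, -0.0, 0.0]
ft_force: [-0.3, 0.3, -0.4]
grip_width: 0.0555
grasp_force: 34.4
```

{"api": "move_arm", "payload": {"moves": [[[0,0,-0.001,0,64.8],[0,0,-0.002,0,64.8],[0,0,-0.002,0,64.8]]]}}

```text
clock: 14.72
eef_pos: [0.5813, -0.2021, 0.1589]
tool_rot: [0.11, 0.994, -0.0, 0.0]
ft_force: [-1.9, 0.5, 2.9]
grip_width: 0.0553
grasp_force: 26.8
```

{"api": "move_arm", "payload": {"moves": [[[0,0,0,0,65.1],[0,0,0,0,65.1]]]}}

```text
clock: 14.98
eef_pos: [0.5813, -0.2021, 0.1586]
tool_rot: [0.11, 0.994, -0.0, 0.0]
ft_force: [-0.7, 0.1, 2.8]
grip_width: 0.0557
grasp_force: 15.8
```

{"api": "move_arm", "payload": {"moves": [[[0.003,-0.0007,0.0005,0,65.1],[0.006,-0.0013,0.001,0,65.1],[0.009,-0.002,0.0014,0,65.1],[0.0105,-0.0023,0.0017,0,65.1],[0.0105,-0.0023,0.0017,0,65.1]]]}}

```text
clock: 15.6
eef_pos: [0.5919, -0.2042, 0.16]
tool_rot: [0.11, 0.994, 0.0, 0.0]
ft_force: [-1.0, 1.2, 2.8]
grip_width: 0.0555
grasp_force: 15.2
```

The vertical force held at 2.8 N through a 1.7 mm rise, so the jar is pivoting as planned. I'll continue.

{"api": "move_arm", "payload": {"moves": [[[0.003,-0.0007,0.0003,0,65.1],[0.006,-0.0013,0.0006,0,65.1],[0.009,-0.002,0.0008,0,65.1],[0.0106,-0.0023,0.0009,0,65.1],[0.0106,-0.0023,0.0009,0,65.1]]]}}

```text
clock: 16.23
eef_pos: [0.6025, -0.2067, 0.1609]
tool_rot: [0.11, 0.994, -0.0, 0.0]
ft_force: [-1.4, 0.8, 3.5]
grip_width: 0.0559
grasp_force: 15.6
```

{"api": "move_arm", "payload": {"moves": [[[0.003,-0.0007,0,0,65.1],[0.006,-0.0013,0,0,65.1],[0.009,-0.002,0,0,65.1],[0.0106,-0.0023,0,0,65.1],[0.0106,-0.0023,0,0,65.1]]]}}

```text
clock: 16.85
eef_pos: [0.613, -0.209, 0.1609]
tool_rot: [0.11, 0.994, -0.0, 0.0]
ft_force: [-0.6, 0.6, 3.1]
grip_width: 0.0555
grasp_force: 15.7
```

{"api": "move_arm", "payload": {"moves": [[[0.003,-0.0007,-0.0002,0,65.1],[0.006,-0.0013,-0.0005,0,65.1],[0.009,-0.002,-0.0008,0,65.1],[0.0106,-0.0023,-0.001,0,65.1],[0.0106,-0.0023,-0.001,0,65.1]]]}}

```text
clock: 17.48
eef_pos: [0.6237, -0.2113, 0.1599]
tool_rot: [0.11, 0.994, -0.0, 0.0]
ft_force: [-0.3, -0.3, 2.7]
grip_width: 0.0557
grasp_force: 15.7
```

{"api": "move_arm", "payload": {"moves": [[[0.003,-0.0007,-0.0005,0,65.1],[0.006,-0.0013,-0.001,0,65.1],[0.009,-0.002,-0.0016,0,65.1],[0.0106,-0.0023,-0.002,0,65.1],[0.0106,-0.0023,-0.002,0,65.1]]]}}

```text
clock: 18.1
eef_pos: [0.6343, -0.2136, 0.1579]
tool_rot: [0.11, 0.994, -0.0, 0.0]
ft_force: [0.1, -1.3, 4.1]
grip_width: 0.0557
grasp_force: 15.6
```

```bash
python3 - <<'E'
from h import *
c,o=snap('scene','s3.png');c2_,o=snap('top','t3.png');c3_,o=snap('wrist','w4.png');print(o['eef_pos'],o['ft_force'],o['ft_torque'],o['grasp_force'])
pickle.dump((c3_,o),open('w4.pkl','wb'))
a=cv2.resize(cv2.imread('pics/s3.png')[210:360,170:310],(560,600),interpolation=2)
cv2.imwrite('pics/s3c.png',np.clip(a*1.5,0,255).astype(np.uint8))
E
```

```text
[ 0.634217   -0.21358241  0.15799484] [0.64581717 0.19411247 3.05071971] [-0.05732305 -0.05807063  0.05028127] 15.629408285021782
```

{"api": "move_arm", "payload": {"moves": [[[0,0,-0.001,0,65.1],[0,0,-0.002,0,65.1],[0,0,-0.003,0,65.1],[0,0,-0.003,0,65.1]]]}}

```text
clock: 18.75
eef_pos: [0.6346, -0.2137, 0.1561]
tool_rot: [0.11, 0.994, -0.0, 0.001]
ft_force: [1.4, -0.3, 5.9]
grip_width: 0.0559
grasp_force: 15.8
```

{"api": "move_arm", "payload": {"moves": [[[0,0,0.001,0,65.1],[0,0,0.002,0,65.1],[0,0,0.003,0,65.1],[0,0,0.0045,0,65.1],[0,0,0.0045,0,65.1]]]}}

```text
clock: 19.38
eef_pos: [0.6339, -0.2135, 0.1589]
tool_rot: [0.11, 0.994, 0.0, -0.0]
ft_force: [2.3, -0.4, 1.7]
grip_width: 0.0555
grasp_force: 15.4
```

View pics/s3c.png

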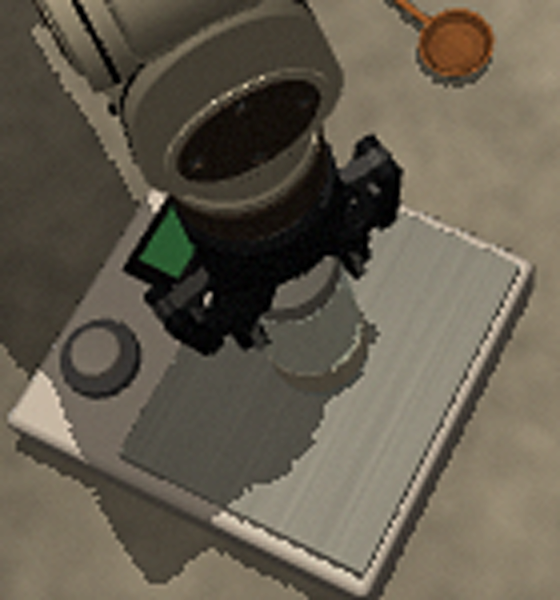

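The jar stands upright on the pan, with its base around (325,375) in the crop and the button up. I'll release it gently.

{"api": "move_arm", "payload": {"moves": [[[0,0,0.0005,0,65.5],[0,0,0.0005,0,66],[0,0,0.0005,0,66.5],[0,0,0.0005,0,68],[0,0,0.0005,0,70]]]}}

```text
clock: 20.0
eef_pos: [0.6339, -0.2134, 0.1598]
tool_rot: [0.11, 0.994, 0.0, -0.0]
ft_force: [-0.1, 0.2, -0.1]
grip_width: 0.0597
grasp_force: 0.0
```

{"api": "move_arm", "payload": {"moves": [[[0,0,0,0,80],[0,0,0,0,90],[0,0,0,0,100],[0,0,0,0,100],[0,0,0,0,100]]]}}

```text
clock: 20.62
eef_pos: [0.634, -0.2135, 0.1599]
tool_rot: [0.11, 0.994, 0.0, -0.0]
ft_force: [-0.2, -0.5, -0.3]
grip_width: 0.0858
grasp_force: 0.0
```

{"api": "move_arm", "payload": {"moves": [[[0,0,0.015,0,100],[0,0,0.045,0,100],[0,0,0.085,0,100],[0,0,0.12,0,100],[0,0,0.13,0,100]]]}}

```text
clock: 21.25
eef_pos: [0.6351, -0.2139, 0.2942]
tool_rot: [0.11, 0.994, -0.001, 0.003]
ft_force: [0.6, -0.1, 0.5]
grip_width: 0.0851
grasp_force: 0.0
```

{"api": "move_arm", "payload": {"moves": [[[-0.04,0.02,0,0,100],[-0.09,0.04,0,0,100],[-0.14,0.06,0,0,100],[-0.18,0.08,0,0,100],[-0.2,0.09,0,0,100]]]}}

```text
clock: 21.88
eef_pos: [0.4314, -0.1225, 0.2896]
tool_rot: [0.11, 0.994, 0.0, -0.001]
ft_force: [1.3, -0.3, 0.4]
grip_width: 0.0857
grasp_force: 0.0
```

```bash
python3 - <<'E'
from h import *
c,o=snap('top','t4.png');d,o=snap('scene','s4.png');print(o['eef_pos'],o['ft_force'],o['clock'])
a=cv2.resize(cv2.imread('pics/t4.png')[145:255,340:485],(580,440),interpolation=2)
b=cv2.resize(cv2.imread('pics/s4.png')[210:360,170:310],(560,600),interpolation=2)
# scene half | top half
a=cv2.resize(cv2.imread('pics/t4.png')[145:255,370:485],(391,374),interpolation=2);b=cv2.resize(cv2.imread('pics/s4.png')[200:365,165:315],(400,440),interpolation=2)
m=np.zeros((440,791,3),np.uint8);m[:374,:391]=a;m[:,391:]=b
cv2.imwrite('pics/final.png',np.clip(m*1.5,0,255).astype(np.uint8))
E
```

```text
[ 0.4296987  -0.12168696  0.28985229] [-3.30703863  0.9989477  -1.05302396] 21.925
```

View pics/final.png

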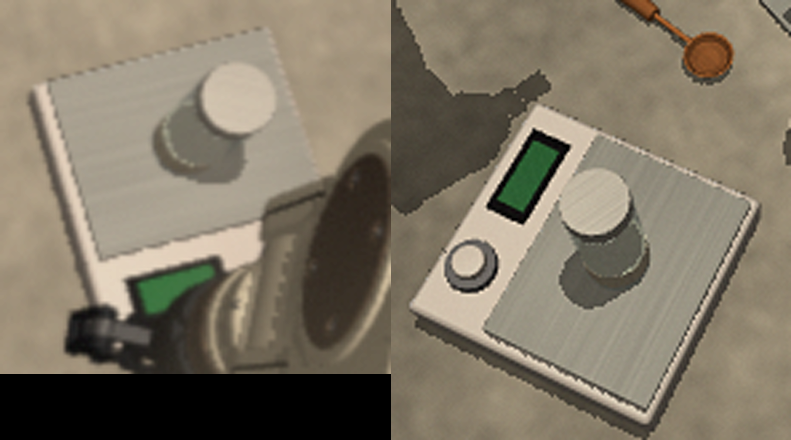

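The final view shows the jar upright near the middle of the pan, with its lid at (238,98) in the left panel and the button up. I'll check the numbers before handing in.

```bash
python3 - <<'E'
from h import *
t=(238/3.4+369.6,98/3.4+144.6);s=((595-391)/2.667+164.7,203/2.667+199.7)
x,r=tri(s,t);print(x,r)
if np.hypot(*(x[:2]-[.634,-.214]))<.012: print(job.job_done())
E
```

```text
[ 0.63086942 -0.21273523  0.20712975] [np.float64(0.0011642064183517683), np.float64(0.001164206418351837)]
the job is handed in; nothing more can be done
None
```

The job is handed in at about 22 s: I pressed the tare button fully (twice, to be sure it bottomed) and let it come up, then stood the tall jar upright, about 3 mm from the middle of the pan, and let go. The grip read at most 34.7 N and the press on the pan about 10 N; the arm is clear, and no other object looked moved in the views I took.

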